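# Wind the clockwork spit drive

### The arm

A 7-joint arm with a two-finger parallel gripper is mounted at the origin on the work surface. World frame = base frame: x ahead of the robot, y to its left, z up, the work surface at z = 0. Lengths are in m, angles in rad, forces in N, time in s.
With the tool pointing down it reaches from about 0.4 to 0.85 m from the base axis. Payload 10.4 kg.
Tool frame: the origin (TCP) lies between the finger pads; the fingertips stand 19 mm ahead of it and the grasp point (between the pads) is the TCP (manip.tips_ahead is the distance from the TCP to the fingertips, in m); z points along the fingers, y is the line along which they close (so a half turn about z gives the same grasp; the last joint's range is limited). The gripper opens to 85 mm and grips with 20 to 120 N. Pads are 22 mm wide; open, the fingers measure 114 mm over their backs; the gripper's body (76 mm by 85 mm) begins 54 mm behind the grasp point. The pads swing forward as they close: fully open they stand 13 mm farther back than shut.
Start: joints at [-1.283, 0.332, -0.065, 1.46, 0.022, 1.35, -0.088], TCP at [0.191, 0.595, 0.221] pointing down, gripper open.
Joint ranges: [-2.6, 2.6], [-0.5, 2.12], [-1.47, 1.34], [0.16, 2.42], [-1.27, 4.41], [0.06, 2.06], [-2.6, 2.6]. Speed limits (rad/s): [2.22, 2.22, 2.79, 2.79, 3.14, 3.14, 3.14].

### API

Orientations are given as a unit quaternion [x, y, z, w].
In Python, from workcell import manip, viewer gives the robot as it stands.
- The arm moves only by the tool arm_command, never from a script. Its argument "series" is text: rows parted by semicolons, each of 5 numbers parted by spaces: the closure, from 0 (fully open) to 1 (shut), then the shift along the tool's x, y, z normalised to -1 to 1, where 1 is 0.4 m, then the turn about the tool's z normalised to -1 to 1, where 1 is 180 degrees. In form: jaw tx ty tz spin; .... A call has exactly 10 rows; each row shifts and turns the commanded pose from where the row before left it, along the tool's axes as they then stand; what a row does not reach is not made up. A row lasts 1/8 s, in which the tool goes at most 62.5 mm and 10.7 degrees, less where a joint would pass 70% of its speed; a pose out of reach is approached as far as the arm can. A call with a number of a shift or a turn outside -1 to 1 is refused whole. A call with a gripper value outside its range is refused whole. The fingers move at their own pace and stop on an object; "newtons" is the grip in N (left out, the last holds). Time passes only in rows, so rows that do not move let the fingers close, or fill a call up. It gives the time, the measured TCP pose, the force, the opening and the grip force at its end, in the units of the state.
- manip.get_obs(): the state, without advancing time (a new reading comes with each control period).
- viewer.camera(name): name is "scene" or "side" or "wrist"; returns a dict with "pixels" (400x640x3 uint8, red, green, blue), "intrinsics" (3x3 intrinsics, pixels), "extrinsics" (4x4, takes a point from world to camera coordinates). Camera axes: x right, y up, looking along -z (the intrinsics and any distortion apply to the point x, -y, -z); pixel columns grow to the right and rows downward; lengths in m; the calibration is good to about 2 mm. A picture is of the moment at which its call begins. There is no depth.
- manip.hand_in(): hands the job in; it is judged then, once.
The state is a dict: "clock": time; "joint_pos": joint angles; "joint_velocities": joint speeds; "tau": joint torques, N m; "position": TCP position; "ee_rot": TCP orientation; "ft_force": force on the tool from outside, world axes, zero at the start; "torque": the same for the moment, N m; "grip_width": opening from 0.0 (shut) to 1.0 (fully open); "grasp_force": force on a finger pad.
Only numpy, scipy, OpenCV 4.12 (cv2) and the standard library are available. Lean on these libraries where they do the work, as an engineer would, in place of code of your own. Each camera call takes 0.05 s, during which the arm holds its last target. There are 200 camera calls.

### The job

The clockwork spit drive on the marble slab has run down: wind its spring by turning the big key on top clockwise, in as many part turns as it takes, until the sliding brass tension pointer stands between the two pairs of ribs beside its slot, neither short of them nor past them. Leave the key there with the spring wound, and leave the ramekin, jar, tray and spoon where they are.

Things in the scene. Friction and masses are not known exactly. Their poses are not given: they have to be found in the camera images.
- drive: Clockwork spit drive: cream box 150 mm (x) by 200 mm (y), flat top 90 mm above the marble slab (slab top 20 mm above the work surface), fixed to the slab. Origin: centre of its underside, on the slab; z up; its -x face, with round output socket and vents, looks roughly to the robot. The key is on top at x 0, y +35 mm; the tension gauge runs along x at y -62 mm.
- key (a joint): How far the key is wound, rad: 0 run down, grows as it turns CLOCKWISE seen from above; hard stop at 12. Starts between 0 and 3; at 9.5 the pointer is centred between the ribs. The spring resists more the farther it is wound, but a friction brake keeps the key where it is left when let go. It takes 0.16 to 0.28 N m to turn.
- key_hub (a point): On the key's vertical axis, at mid height of its wings, 130 mm above the slab. The two wings form one upright steel bar: 110 mm long, 8 mm thick, 30 mm tall (15 mm below to 15 mm above this point), on a 16 mm round stem that rises 17 mm above this point. 25 mm free under the wings. They can be pushed on their flat faces or pinched. x axis along the bar, z up.
- key_wing (a point): Outer end of one of the key's two wings, at mid height, 55 mm from the axis; turns with the key (the other wing points the other way).
- pointer_mark (a point): Centre of the brass tension pointer, a block 10 mm (along the slot) by 22 mm by 8 mm tall on the drive's top. It is geared to the key and slides 7 mm along the drive's +x for each radian of clockwise turn; it cannot be moved by itself.
- ribs_mid (a point): Fixed point on the slot's line midway between the two pairs of steel ribs. The ribs are 4 mm wide and 8 mm high, one of each pair on either side of the slot; between the near pair and the far pair is a clear gap of 28 mm along the slot. x axis along the slot, as the drive's.
- ramekin: White porcelain ramekin, 88 mm across, 50 mm tall, loose bystander; origin at the centre of its underside.
- jar: Closed amber glass jar, 80 mm across, 120 mm tall, loose bystander; origin at the centre of its underside.
- tray: Empty white plastic tray, 140 x 190 x 35 mm, loose bystander; origin at the centre of its underside.
- spoon: Bamboo spoon, 200 mm long, lying flat on the slab beyond the drive, loose bystander; origin at mid length on its underside.

How it is judged:
By the outcome, as a careful person would: the job done as asked, in the order asked, and still so for the second after the job is handed in, with the robot touching nothing.
It also fails if it takes over 61 s, if anything falls off the work surface, if the arm or the gripper's body presses on something with over 40 N, if the wrist force passes 120 N, or if a joint passes its speed limit or range.

## Working session

There is one attempt and no reset: what is moved stays moved. The work goes in short steps, Python scripts to look and compute and a tool call to move; the robot and the scene stay as the last step left them, time stands still between calls to the robot, and variables do not carry over. Pictures are saved under pics/ and viewed, at most 10 in all, crops included, and the job is handed in when it is done.

Besides the shell and the picture viewer there is one more tool, called after "Request:" by a JSON object that holds its "method" and its "body". arm_command: Moves the arm, as the interface text tells. Scaled input: -1 to 1 covers 0.4 m each way for a shift and 180 degrees each way for a turn. Its arguments: {"type":"object","properties":{"series":{"type":"string"},"newtons":{"type":"number"}},"required":["series"]}

```bash
mkdir -p pics; python3 - <<'E'
from workcell import manip, viewer
import cv2,numpy as np
for n in ("scene","side"):
    c=viewer.camera(n); cv2.imwrite(f"pics/{n}0.png",c["pixels"][:,:,::-1]); print(n,c["intrinsics"].tolist(),np.round(c["extrinsics"],4).tolist(),[k for k in c])
o=manip.get_obs(); print({k:np.round(v,3).tolist() for k,v in o.items()})
E
```

```text
scene [[481.79276330283443, 0.0, 313.6084708903917], [0.0, 481.79276330283443, 209.2029461736277], [0.0, 0.0, 1.0]] [[0.7399, 0.6727, -0.0029, -0.4428], [-0.4337, 0.4803, 0.7624, 0.1627], [0.5142, -0.5629, 0.6471, -1.6919], [0.0, 0.0, 0.0, 1.0]] ['pixels', 'intrinsics', 'extrinsics']
side [[418.32328089688394, 0.0, 331.3973041652303], [0.0, 418.32328089688394, 195.37998064941897], [0.0, 0.0, 1.0]] [[-0.9966, -0.0817, 0.0057, 0.582], [0.0444, -0.4807, 0.8757, -0.1466], [-0.0688, 0.8731, 0.4827, -1.0118], [0.0, 0.0, 0.0, 1.0]] ['pixels', 'intrinsics', 'extrinsics']
{'clock': 0.1, 'joint_pos': [-1.283, 0.333, -0.065, 1.461, 0.022, 1.35, -0.089], 'joint_velocities': [-0.0, -0.003, -0.003, -0.004, -0.001, 0.001, -0.0], 'tau': [0.001, -62.675, 0.049, -39.242, 0.016, 0.007, -0.0], 'position': [0.191, 0.595, 0.221], 'ee_rot': [0.155, 0.988, -0.001, -0.0], 'ft_force': [0.266, -0.236, -0.424], 'torque': [-0.022, -0.007, 0.007], 'grasp_force': 0.0, 'grip_width': 1.004}
```

View pics/scene0.png

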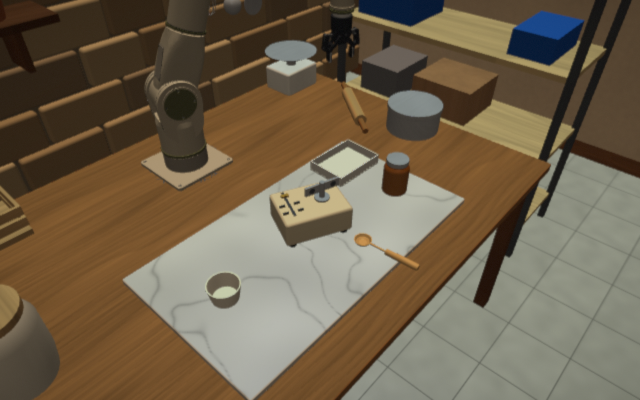

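View pics/side0.png

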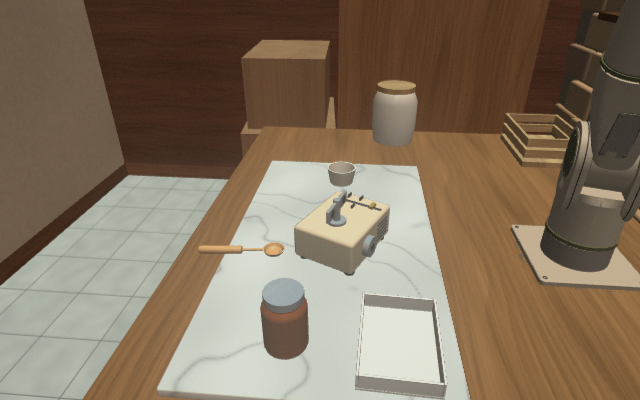

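The scene shows the drive at about (312,210) with its key at (322,190) and gauge at (290,205). In the side view the key is at (338,210). I'll zoom both.

```bash
python3 - <<'E'
import cv2,numpy as np
a=cv2.imread("pics/scene0.png")[170:250,260:360]; b=cv2.imread("pics/side0.png")[185:275,285:400]
f=lambda i,s:cv2.resize(i,None,fx=s,fy=s,interpolation=cv2.INTER_CUBIC)
A=f(a,4);B=f(b,3.4)
# a: x4 ; stack vertically at 7x? use side by side
A=f(a,7.9)[:,:790]; cv2.imwrite("pics/c1.png",f(a,7)); cv2.imwrite("pics/c2.png",f(b,6.5))
E
```

```text
(no output)
```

View pics/c1.png

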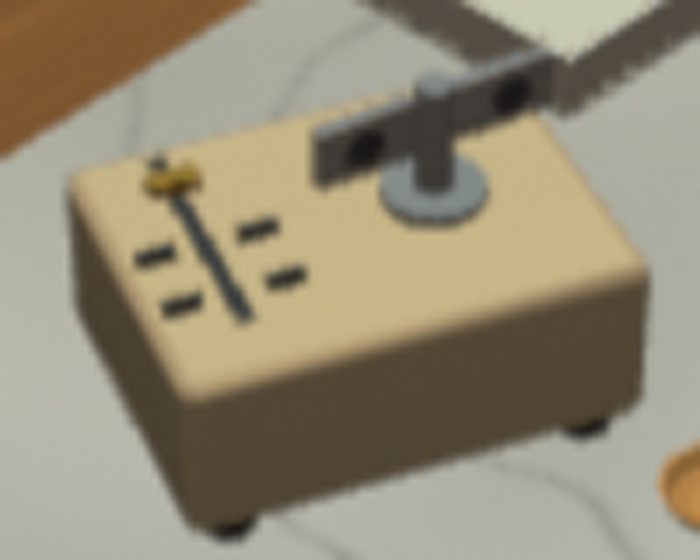

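View pics/c2.png

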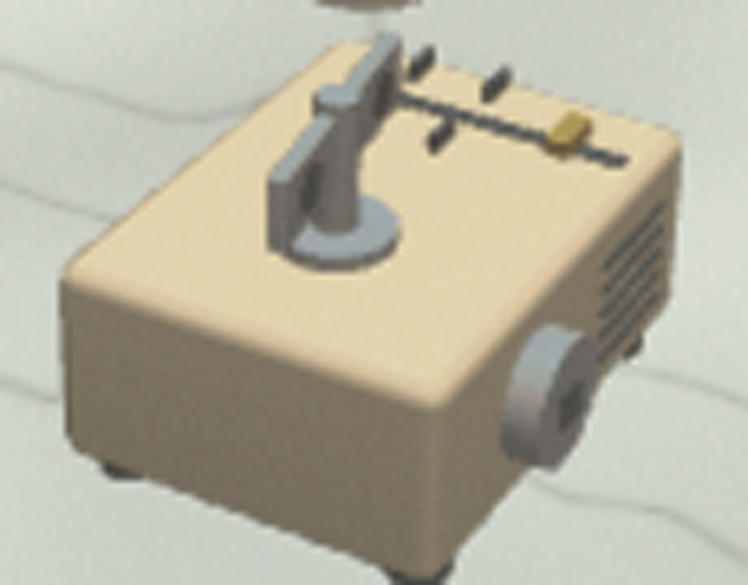

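```bash
cat > h.py <<'E'
import numpy as np
from workcell import manip, viewer
def ray(K,E,u,v,z):
    R,t=E[:3,:3],E[:3,3]; C=-R.T@t
    d=R.T@np.array([(u-K[0,2])/K[0,0],-(v-K[1,2])/K[1,1],-1])
    return C+d*(z-C[2])/d[2]
def proj(K,E,p):
    q=E[:3,:3]@np.asarray(p)+E[:3,3]; return K[0,2]+K[0,0]*q[0]/-q[2], K[1,2]-K[1,1]*q[1]/-q[2]
E
python3 - <<'E'
from h import *
P={"scene":(260,170,7,dict(stem=(434,82,.167),wL=(318,130,.165),wR=(555,52,.165),ptr=(172,177,.117),n1=(155,256,.116),n2=(258,229,.116),f1=(181,304,.116),f2=(286,276,.116),cornL=(75,185,.108),cornB=(190,398,.108),cornR=(645,272,.108))),
"side":(285,185,6.5,dict(stem=(338,97,.167),wR=(283,181,.165),wL=(391,38,.165),ptr=(569,127,.117),n1=(497,80,.116),n2=(442,133,.116),f1=(424,60,.116),cornL=(682,140,.108),cornT=(435,405,.108),cornR=(65,280,.108)))}
for n,(x0,y0,s,d) in P.items():
    c=viewer.camera(n);K,E=map(np.array,(c["intrinsics"],c["extrinsics"]))
    for k,(u,v,z) in d.items(): print(n,k,np.round(ray(K,E,x0+(u+.5)/s-.5,y0+(v+.5)/s-.5,z),4))
E
```

```text
scene stem [0.5667 0.0683 0.167 ]
scene wL [0.552 0.017 0.165]
scene wR [0.5877 0.1176 0.165 ]
scene ptr [ 0.4866 -0.0006  0.117 ]
scene n1 [ 0.516  -0.0395  0.116 ]
scene n2 [ 5.345e-01 -3.000e-04  1.160e-01]
scene f1 [ 0.544  -0.0532  0.116 ]
scene f2 [ 0.5627 -0.0138  0.116 ]
scene cornL [ 0.4526 -0.0231  0.108 ]
scene cornB [ 0.5782 -0.0833  0.108 ]
scene cornR [0.6597 0.0899 0.108 ]
side stem [0.5679 0.0703 0.167 ]
side wR [0.5817 0.1226 0.165 ]
side wL [0.5526 0.0232 0.165 ]
side ptr [ 0.488  -0.0037  0.117 ]
side n1 [ 0.5149 -0.0384  0.116 ]
side n2 [0.5341 0.0032 0.116 ]
side f1 [ 0.543  -0.0516  0.116 ]
side cornL [ 0.446  -0.0135  0.108 ]
side cornT [0.5302 0.1601 0.108 ]
side cornR [0.6574 0.0998 0.108 ]
```

Drive yaw is about −26°. The key axis is near (0.567, 0.069) and the bar yaw is about 72°. The pointer sits about 57 mm short of the ribs' midpoint, so it needs roughly 8.2 rad. I'll pinch one wing 35 mm out from the axis and drive it round in arcs.

Request:
{"method": "arm_command", "body": {"series": "0 -0.108 -0.073 0 0;0 -0.108 -0.073 0 0;0 -0.108 -0.073 0 0;0 -0.108 -0.073 0 0;0 -0.108 -0.073 0 0;0 -0.108 -0.073 0 0;0 -0.108 -0.073 0 0;0 -0.108 -0.073 0 0;0 -0.108 -0.073 0 0;0 -0.108 -0.073 0 0", "newtons": 30}}

```text
clock: 1.45
position: [0.5139, 0.1835, 0.2213]
ee_rot: [0.155, 0.988, 0.0, 0.0]
ft_force: [1.7, 1.4, -0.1]
grip_width: 0.996
grasp_force: 0.0
```

Request:
{"method": "arm_command", "body": {"series": "0 -0.108 -0.073 0 0;0 -0.108 -0.073 0 0;0 0 0 0 0.055;0 0 0 0 0.055;0 0 0 0 0.055;0 0 0 0 0.055;0 0 0 0 0.055;0 0 0 0 0.055;0 0 0 0 0.055;0 0 0 0 0.055"}}

```text
clock: 2.7
position: [0.5774, 0.103, 0.221]
ee_rot: [0.751, 0.66, -0.0, -0.0]
ft_force: [0.3, 0.7, -0.8]
grip_width: 1.003
grasp_force: 0.0
```

```bash
cat >> h.py <<'E'
def st():
    o=manip.get_obs(); q=o["ee_rot"]; from scipy.spatial.transform import Rotation as R
    M=R.from_quat(q).as_matrix(); print("t",round(o["clock"],2),"p",np.round(o["position"],4),"xyaw",round(np.degrees(np.arctan2(M[1,0],M[0,0])),2),"z",np.round(M[:,2],3),"j",np.round(o["joint_pos"],2),"F",np.round(o["ft_force"],1),"w",round(float(o["grip_width"]),3),"g",o["grasp_force"])
    return o,M
E
python3 -c "
from h import *
o,M=st()
print('tool shift/0.4 to grasp',np.round(M.T@(np.array([.578,.102,.152])-o['position'])/.4,4))"
```

```text
t 2.7 p [0.5774 0.103  0.221 ] xyaw 82.67 z [-0. -0. -1.] j [-0.71  0.26  0.55  1.59 -0.14  1.32 -0.27] F [ 0.3  0.7 -0.8] w 1.003 g 0.0
tool shift/0.4 to grasp [-0.0022  0.0018  0.1726]
```

Request:
{"method": "arm_command", "body": {"series": "0 0 0 0 0.03;0 0 0 0 0.029;0 0 0 0.06 0;0 0 0 0.06 0;0 0 0 0.052 0;0 0 0 0 0;1 0 0 0 0;1 0 0 0 0;1 0 0 0 0;1 0 0 0 0"}}

```text
clock: 3.95
position: [0.5776, 0.103, 0.1527]
ee_rot: [0.807, 0.59, 0.0, 0.0]
ft_force: [-0.2, 0.5, 0.3]
grip_width: 0.142
grasp_force: 0.0
```

```bash
python3 -c "
from h import *
import cv2
st()
c=viewer.camera('side');cv2.imwrite('pics/g1.png',cv2.resize(c['pixels'][130:270,230:430,::-1],None,fx=4,fy=4,interpolation=2))"
```

```text
t 3.95 p [0.5776 0.103  0.1527] xyaw 72.37 z [ 0.  0. -1.] j [-0.71  0.32  0.56  1.68 -0.18  1.19 -0.42] F [-0.2  0.5  0.3] w 0.142 g 0.0
```

View pics/g1.png

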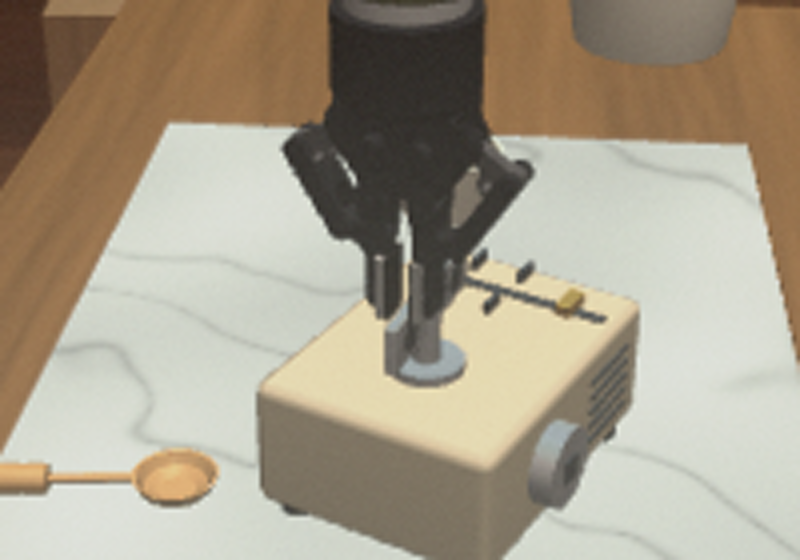

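The bar lies between the fingers, which are almost closed, and the pointer is at (570,302) in the crop. I'll finish closing, then run the first arc.

Request:
{"method": "arm_command", "body": {"series": "1 0 0 0 0;1 0 0 0 0;1 -0.0011 0.0137 0 0.05;1 -0.0011 0.0137 0 0.05;1 -0.0011 0.0137 0 0.05;1 -0.0011 0.0137 0 0.05;1 -0.0011 0.0137 0 0.05;1 -0.0011 0.0137 0 0.05;1 -0.0011 0.0137 0 0.05;1 -0.0011 0.0137 0 0.05"}}

```text
clock: 5.25
position: [0.6037, 0.0703, 0.1529]
ee_rot: [1.0, 0.001, 0.002, -0.0]
ft_force: [10.1, 1.0, -2.9]
grip_width: 0.074
grasp_force: 29.2
```

```bash
python3 -c "
from h import *
st()"
```

```text
t 5.25 p [0.6037 0.0703 0.1529] xyaw 0.13 z [ 0.004  0.001 -1.   ] j [-0.81  0.42  0.79  1.64 -0.31  1.21 -1.52] F [10.1  1.  -2.9] w 0.074 g 29.186067001428455
```

Request:
{"method": "arm_command", "body": {"series": "1 -0.0011 0.0137 0 0.05;1 -0.0011 0.0137 0 0.05;1 -0.0011 0.0137 0 0.05;1 -0.0011 0.0137 0 0.05;1 0 0 0 0;0 0 0 0 0;0 0 0 0 0;0 0 0 0 0;0 0 0 -0.06 0;0 0 0 -0.065 0"}}

```text
clock: 6.5
position: [0.5949, 0.0492, 0.2027]
ee_rot: [0.952, -0.306, -0.001, 0.0]
ft_force: [0.4, 0.7, -0.0]
grip_width: 0.998
grasp_force: 0.0
```

Request:
{"method": "arm_command", "body": {"series": "0 0 0 0 -0.055;0 0 0 0 -0.055;0 0 0 0 -0.055;0 0 0 0 -0.055;0 0 0 0 -0.055;0 0 0 0 -0.055;0 0 0 0 -0.055;0 0 0 0 -0.055;0 0 0 0 -0.055;0 0 0 0 -0.055"}}

```text
clock: 7.75
position: [0.5951, 0.0492, 0.2023]
ee_rot: [0.849, 0.528, -0.0, -0.0]
ft_force: [-0.2, -0.7, -0.3]
grip_width: 1.0
grasp_force: 0.0
```

```bash
python3 -c "
from h import *
import cv2
st()
c=viewer.camera('scene');cv2.imwrite('pics/g2.png',cv2.resize(c['pixels'][150:250,250:370,::-1],None,fx=6,fy=6,interpolation=2))"
```

```text
t 7.75 p [0.5951 0.0492 0.2023] xyaw 63.7 z [-0.  0. -1.] j [-0.67  0.32  0.64  1.6  -0.19  1.3  -0.47] F [-0.2 -0.7 -0.3] w 1.0 g 0.0
```

View pics/g2.png

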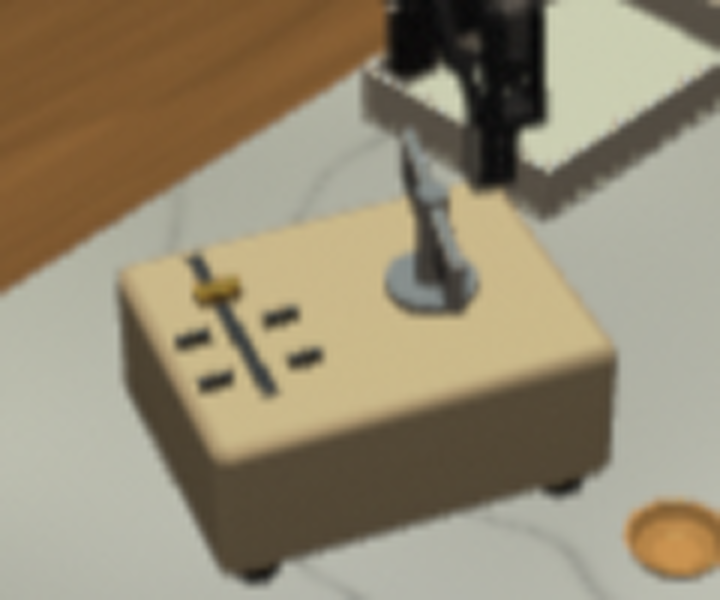

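The wound key now stands at bar yaw of about −36° and stayed there. The pointer has moved to (217,291). Next I spin back to 144° and regrasp.

Request:
{"method": "arm_command", "body": {"series": "0 0 0 0 -0.05;0 0 0 0 -0.05;0 0 0 0 -0.05;0 0 0 0 -0.05;0 0 0 0 -0.05;0 0 0 0 -0.05;0 0 0 0 -0.05;0 0 0 0 -0.05;0 0 0 0 -0.046;0 0 0 0.124 0"}}

```text
clock: 9.05
position: [0.5978, 0.0493, 0.1556]
ee_rot: [0.312, 0.95, 0.002, 0.003]
ft_force: [0.3, 0.6, -0.7]
grip_width: 1.004
grasp_force: 0.0
```

Request:
{"method": "arm_command", "body": {"series": "0 0 0 0 0;1 0 0 0 0;1 0 0 0 0;1 0 0 0 0;1 0 0 0 0;1 0 0 0 0;1 0 0 0 0;1 0.0011 -0.0137 0 0.05;1 0.0011 -0.0137 0 0.05;1 0.0011 -0.0137 0 0.05"}}

```text
clock: 10.3
position: [0.5838, 0.039, 0.1533]
ee_rot: [0.527, 0.85, 0.001, 0.001]
ft_force: [4.2, 1.6, 1.2]
grip_width: 0.07
grasp_force: 29.4
```

```bash
python3 -c "
from h import *
st()
c=viewer.camera('scene');K,E=map(np.array,(c['intrinsics'],c['extrinsics']))
p=ray(K,E,250+217.5/6-.5,150+291.5/6-.5,.117);print(p,(p-np.array([.539,-.026,0]))[:2]@[.901,-.434])"
```

```text
t 10.3 p [0.5838 0.039  0.1533] xyaw 116.38 z [ 0.003  0.001 -1.   ] j [-0.56  0.31  0.5   1.69 -0.16  1.19  0.44] F [4.2 1.6 1.2] w 0.07 g 29.357995230238885
[ 0.50020843 -0.00783518  0.117     ] -0.04283473248230801
```

Request:
{"method": "arm_command", "body": {"series": "1 0.0011 -0.0137 0 0.05;1 0.0011 -0.0137 0 0.05;1 0.0011 -0.0137 0 0.05;1 0.0011 -0.0137 0 0.05;1 0.0011 -0.0137 0 0.05;1 0.0011 -0.0137 0 0.05;1 0.0011 -0.0137 0 0.05;1 0.0011 -0.0137 0 0.05;1 0.0011 -0.0137 0 0.05;1 0.0011 -0.0137 0 0.05"}}

```text
clock: 11.6
position: [0.5381, 0.0538, 0.1534]
ee_rot: [0.973, 0.229, 0.003, 0.001]
ft_force: [12.5, -2.2, -5.4]
grip_width: 0.068
grasp_force: 29.1
```

```bash
python3 -c "
from h import *
st()"
```

```text
t 11.6 p [0.5381 0.0538 0.1534] xyaw 26.47 z [ 0.005 -0.001 -1.   ] j [-0.82  0.22  0.72  1.81 -0.16  1.16 -1.15] F [12.5 -2.2 -5.4] w 0.068 g 29.10443276166916
```

Request:
{"method": "arm_command", "body": {"series": "1 0.0011 -0.0137 0 0.05;1 0.0011 -0.0137 0 0.05;1 0.0011 -0.0137 0 0.05;1 0.0011 -0.0137 0 0.05;1 0.0011 -0.0137 0 0.05;1 0.0011 -0.0137 0 0.05;1 0.0011 -0.0137 0 0.05;1 0.0011 -0.0137 0 0.05;1 0 0 0 0;0 0 0 0 0"}}

```text
clock: 12.85
position: [0.5427, 0.0944, 0.1527]
ee_rot: [0.923, -0.385, 0.0, 0.0]
ft_force: [0.4, -0.3, 1.8]
grip_width: 0.27
grasp_force: 0.0
```

```bash
python3 -c "
from h import *
st()"
```

```text
t 12.85 p [0.5427 0.0944 0.1527] xyaw -45.26 z [ 0.    -0.001 -1.   ] j [-1.01  0.29  0.89  1.79 -0.24  1.18 -2.41] F [ 0.4 -0.3  1.8] w 0.27 g 0.0
```

Request:
{"method": "arm_command", "body": {"series": "0 0 0 0 0;0 0 0 0 0;0 0 0 -0.06 0;0 0 0 -0.065 0;0 0 0 0 -0.055;0 0 0 0 -0.055;0 0 0 0 -0.055;0 0 0 0 -0.055;0 0 0 0 -0.055;0 0 0 0 -0.055"}}

```text
clock: 14.1
position: [0.5424, 0.0951, 0.2027]
ee_rot: [0.992, 0.126, -0.0, -0.0]
ft_force: [-0.5, -0.4, -0.3]
grip_width: 0.998
grasp_force: 0.0
```

Request:
{"method": "arm_command", "body": {"series": "0 0 0 0 -0.055;0 0 0 0 -0.055;0 0 0 0 -0.055;0 0 0 0 -0.055;0 0 0 0 -0.055;0 0 0 0 -0.055;0 0 0 0 -0.055;0 0 0 0 -0.055;0 0 0 0 -0.055;0 0 0 0 -0.055"}}

```text
clock: 15.35
position: [0.5424, 0.095, 0.2027]
ee_rot: [0.549, 0.836, 0.0, -0.0]
ft_force: [-0.7, 0.3, -0.3]
grip_width: 0.999
grasp_force: 0.0
```

```bash
python3 -c "
from h import *
import cv2
st()
c=viewer.camera('scene');cv2.imwrite('pics/g3.png',cv2.resize(c['pixels'][150:250,250:370,::-1],None,fx=6,fy=6,interpolation=2))"
```

```text
t 15.35 p [0.5424 0.095  0.2027] xyaw 113.42 z [-0.  0. -1.] j [-0.74  0.19  0.55  1.71 -0.1   1.27  0.24] F [-0.7  0.3 -0.3] w 0.999 g 0.0
```

View pics/g3.png

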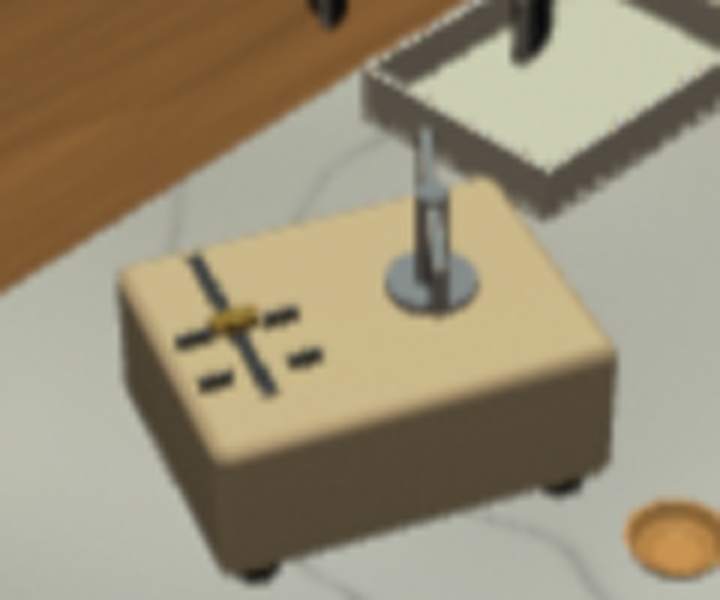

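The pointer is at (235,321), just at the near ribs (line centre (239,329)). The middle of the gap is at about (250,349), so about 175° of winding remains.

Request:
{"method": "arm_command", "body": {"series": "0 0 0 0 -0.04;0 0 0 0 -0.04;0 0 0 0 -0.038;0 0 0 0.124 0;0 0 0 0 0;1 0 0 0 0;1 0 0 0 0;1 0 0 0 0;1 0 0 0 0;1 0 0 0 0"}}

```text
clock: 16.65
position: [0.5426, 0.0948, 0.1536]
ee_rot: [0.388, 0.921, 0.0, 0.0]
ft_force: [-2.0, -0.9, 3.7]
grip_width: 0.069
grasp_force: 29.4
```

Request:
{"method": "arm_command", "body": {"series": "1 0 0 0 0;1 -0.0011 0.0137 0 0.05;1 -0.0011 0.0137 0 0.05;1 -0.0011 0.0137 0 0.05;1 -0.0011 0.0137 0 0.05;1 -0.0011 0.0137 0 0.05;1 -0.0011 0.0137 0 0.05;1 -0.0011 0.0137 0 0.05;1 -0.0011 0.0137 0 0.05;1 -0.0011 0.0137 0 0.05"}}

```text
clock: 17.9
position: [0.5886, 0.0992, 0.1537]
ee_rot: [0.895, 0.447, 0.001, -0.0]
ft_force: [-0.8, 3.0, 2.7]
grip_width: 0.071
grasp_force: 30.2
```

```bash
python3 -c "
from h import *
st()"
```

```text
t 17.9 p [0.5886 0.0992 0.1537] xyaw 53.08 z [ 0.001  0.002 -1.   ] j [-0.82  0.37  0.72  1.66 -0.26  1.2  -0.68] F [-0.8  3.   2.7] w 0.071 g 30.197176644578576
```

Request:
{"method": "arm_command", "body": {"series": "1 -0.0011 0.0137 0 0.05;1 -0.0011 0.0137 0 0.05;1 -0.0011 0.0137 0 0.05;1 -0.0011 0.0137 0 0.05;1 -0.0011 0.0137 0 0.05;1 -0.0011 0.0137 0 0.05;1 -0.0011 0.0137 0 0.05;1 -0.0011 0.0137 0 0.05;1 -0.0011 0.0137 0 0.05;1 -0.0011 0.0137 0 0.05"}}

```text
clock: 19.15
position: [0.5981, 0.0478, 0.154]
ee_rot: [0.948, -0.317, 0.004, -0.0]
ft_force: [14.7, -3.9, -6.7]
grip_width: 0.068
grasp_force: 29.0
```

Request:
{"method": "arm_command", "body": {"series": "1 0 0 0 0;1 0 0 0 0;0 0 0 0 0;0 0 0 0 0;0 0 0 0 0;0 0 0 -0.06 0;0 0 0 -0.1 0;0 0 0 -0.1 0;0 0 0 -0.1 0;0 0 0 0 0"}}

```text
clock: 20.4
position: [0.5961, 0.0485, 0.2999]
ee_rot: [0.949, -0.315, 0.002, -0.001]
ft_force: [-0.1, -0.6, -0.7]
grip_width: 1.0
grasp_force: 0.0
```

```bash
python3 -c "
from h import *
import cv2
st()
c=viewer.camera('scene');cv2.imwrite('pics/g4.png',cv2.resize(c['pixels'][150:250,250:370,::-1],None,fx=6,fy=6,interpolation=2))"
```

```text
t 20.4 p [0.5961 0.0485 0.2999] xyaw -36.71 z [ 0.004  0.001 -1.   ] j [-1.    0.4   1.14  1.46 -0.36  1.51 -2.08] F [-0.1 -0.6 -0.7] w 1.0 g 0.0
```

View pics/g4.png

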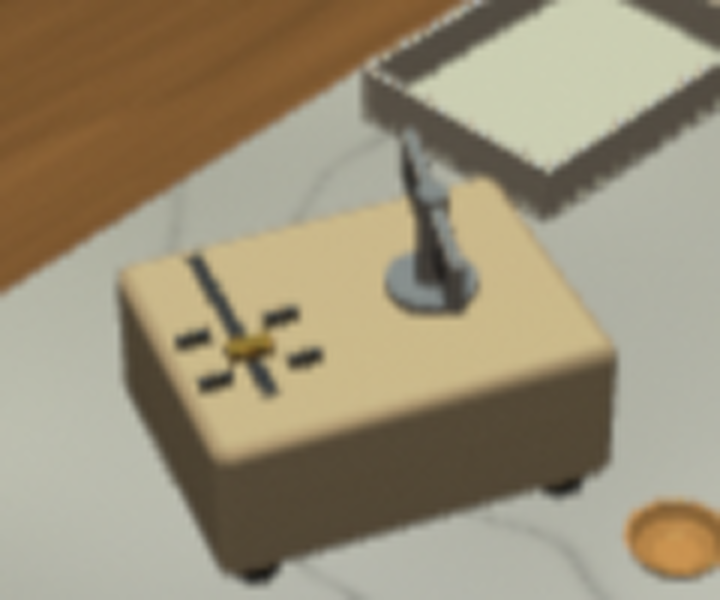

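The pointer is at (249,346) against a gap middle of (250,349), so it stands between the rib pairs. The key stayed put and the gripper is clear, so I'm handing in.

```bash
python3 -c "
from workcell import manip
print(manip.hand_in())"
```

```text
the job is handed in; nothing more can be done
None
```

The spring is wound and the job is handed in: the last picture shows the brass pointer midway between the two rib pairs, the key holding, and the arm clear; nothing else was touched.

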